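Set the sprung clamping jaw back on its stop pin

TASK

Two sprung clamping jaws stand side by side on the luthier's bench; one is already set back behind its drop pin, the other still sits forward. With the fingertips, push the forward jaw back, away from its fence, until its drop pin falls, then let go so that the jaw springs back and rests latched against the pin, set just like the other one. Leave the set jaw as it is, and do not lift or disturb the glue bottle, the sanding block or the tape measure.

Things in the scene. Friction and masses are not known exactly. Their poses are not given: they have to be found in the camera images.
- station: Sprung clamping station to be set, fixed to the bench. Plywood base 310 x 120 x 14 mm; origin under the jaw's rest face, x along the travel (backwards), z up. Low dark-wood fence in front (-x): top 34 mm above the bench, inner face 76 mm from the jaw's rest face. Dark steel bridge behind: top 68 mm above the bench, its front 100 mm behind the jaw's rest face.
- jaw_face (a point): Its jaw, forward at the start: middle of the front face, 50 mm above the bench, moving with the jaw. x is level and the direction to push, z up. Pale wooden jaw 22 mm thick with sloping braces behind, 64 mm wide in y, from 27 to 72 mm above the bench. A steel tongue 60 mm wide runs back from it under the bridge.
- jaw (a joint): Travel of that jaw in m: 0 = forward at rest, 0.066 = hard back stop. A spring always drives it towards 0 (6 N at 0, 10 N at full travel, about 0.4 N friction). Beyond about 0.040 its drop pin falls by itself; on release the jaw then springs back to about 0.035 and is held there. Pushed less far, it returns to 0.
- pin (a joint): Drop pin of that jaw: vertical steel pin 10 mm thick with an 18 mm head, in the bridge, 115 mm behind the jaw's rest face; the value is how far it has dropped, in m: 0 = up, riding on the tongue (head top 91 mm above the bench), about 0.012 = down behind the step in the tongue.
- set_jaw_face (a point): The same point on the other, identical station's jaw, which is already set back on its pin: to be left alone. The two stations stand beside each other, either one on the left.
- set_jaw (a joint): Travel of the jaw that is already set, about 0.035 m; same meaning of values as for the other jaw.
- glue: White glue bottle, 56 mm thick, 150 mm tall, loose, standing; origin at the centre of its underside. Leave alone.
- sander: Cork sanding block, 100 x 50 x 26 mm, loose; origin at the centre of its underside. Leave alone.
- tape: Black tape measure, 65 x 40 x 60 mm, loose; origin at the centre of its underside. Leave alone.

How it is judged:
By the outcome, as a careful person would: the job done as asked, in the order asked, and still so for the second after the job is handed in, with the robot touching nothing.
It also fails if it takes over 40 s, if anything falls off the work surface, if the arm or the gripper's body presses on something with over 40 N, if the wrist force passes 120 N, or if a joint passes its speed limit or range.

ROBOT

A 6-joint arm with a two-finger parallel gripper is mounted at the origin on the work surface. World frame = base frame: x ahead of the robot, y to its left, z up, the work surface at z = 0. Lengths are in m, angles in degrees, forces in N, time in s.
With the tool pointing down it reaches from about 0.325 to 0.9 m from the base axis. Payload 3.5 kg.
Tool frame: the origin (TCP) lies at the very end of the fingers, on their centre line; the grasp point (between the pads) lies 19 mm behind it; z points along the fingers, y is the line along which they close (so a half turn about z gives the same grasp; the last joint's range is limited). The gripper opens to 85 mm and grips with 20 to 120 N. Pads are 22 mm wide; open, the fingers measure 114 mm over their backs; the gripper's body (76 mm by 85 mm) begins 54 mm behind the grasp point. The pads swing forward as they close: fully open they stand 13 mm farther back than shut.
Start: joints at [69.19, 15.837, -1.513, 72.651, 0, 84.076], TCP at [0.161, 0.604, 0.195] pointing down, gripper open.
Joint ranges: [-178.77, 178.77], [-48.84, 107.48], [-61.69, 71.31], [-111.58, 123.2], [-90, 87.43], [-180, 180]. Speed limits (degrees/s): [147.25, 147.25, 180, 180, 180, 180].

INTERFACE

Orientations are given as a 3x3 rotation matrix whose columns are the frame's x, y, z axes.
In Python, from cell import read_state, imaging, close_job gives the robot as it stands.
- The arm moves only by the tool step_arm, never from a script. Its argument "targets" is one flat list of numbers, 7 for each row, row after row: the opening, from -1 (shut) to 1 (fully open), so that 0 is half open, then the shift along the world's x, y, z normalised to -1 to 1, where 1 is 0.4 m, then the turn, a rotation vector about the world's x, y, z normalised to -1 to 1, where 1 is pi/2 rad. In form: [claw, tx, ty, tz, wx, wy, wz, claw, tx, ty, tz, wx, wy, wz, ...]. A call has exactly 5 rows; each row shifts and turns the commanded pose from where the row before left it; what a row does not reach is not made up. A row lasts 1/8 s, in which the tool goes at most 62.5 mm and 10.7 degrees, less where a joint would pass 70% of its speed; a pose out of reach is approached as far as the arm can. A call with a number of a shift or a turn outside -1 to 1 is refused whole. A call with a gripper value outside its range is refused whole. The fingers move at their own pace and stop on an object; the grip force is fixed at half the most. Time passes only in rows, so rows that do not move let the fingers close, or fill a call up. It gives the time, the measured TCP pose, the force, the opening and the grip force at its end, in the units of the state.
- read_state(): the state, without advancing time (a new reading comes with each control period).
- imaging.read_camera(name): name is "scene" or "top" or "wrist"; returns a dict with "frame" (480x640x3 uint8, red, green, blue), "depth" (480x640 float32, m along the optical axis (not along the pixel's ray), 0 where there is no reading), "fx", "fy", "cx", "cy" (pixels), "position" and "attitude" of the camera in the world; the wrist camera has in their place "T_tool_cam" (4x4, takes a point from camera to tool coordinates, whose origin is the TCP and whose axes are the flange's). Camera axes: x right, y down, z forward; pixel columns grow to the right and rows downward; lengths in m; the calibration is good to about 2 mm. A picture is of the moment at which its call begins: read the wrist's pose just before it.
- close_job(): hands the job in; it is judged then, once.
The state is a dict: "time_s": time; "joint_pos": joint angles; "dq": joint speeds; "tau": joint torques, N m; "tool_pos": TCP position; "tool_rot": TCP orientation; "contact_force": force on the tool from outside, world axes, zero at the start; "torque": the same for the moment, N m; "gripper_width": finger opening in m; "grasp_force": force on a finger pad.
Only numpy, scipy, OpenCV 4.12 (cv2) and the standard library are available. Lean on these libraries where they do the work, as an engineer would, in place of code of your own. Each camera call takes 0.05 s, during which the arm holds its last target. There are 200 camera calls.

## Working session

There is one attempt and no reset: what is moved stays moved. The work goes in short steps, Python scripts to look and compute and a tool call to move; the robot and the scene stay as the last step left them, time stands still between calls to the robot, and variables do not carry over. Pictures are saved under pics/ and viewed, at most 10 in all, crops included, and the job is handed in when it is done.

Besides the shell and the picture viewer there is one more tool, called after "Request:" as name(argument=value, ...) on one line, values as JSON. step_arm: Moves the arm, as the interface text tells. Its arguments: {"type":"object","properties":{"targets":{"type":"array","items":{"type":"number"}}},"required":["targets"]}

```bash
mkdir -p pics
cat > h.py <<'E'
import numpy as np,cv2
from cell import read_state,imaging,close_job
def cam(n):
    s=read_state(); c=imaging.read_camera(n)
    if n=="wrist":
        T=np.eye(4);T[:3,:3]=s["tool_rot"];T[:3,3]=s["tool_pos"];T=T@np.array(c["T_tool_cam"])
    else:
        T=np.eye(4);T[:3,:3]=np.array(c["attitude"]);T[:3,3]=c["position"]
    d=c["depth"];v,u=np.mgrid[:480,:640]
    P=np.stack([(u-c["cx"])/c["fx"]*d,(v-c["cy"])/c["fy"]*d,d],-1)@T[:3,:3].T+T[:3,3]
    P[d==0]=np.nan
    return c["frame"],P
def save(n,f): cv2.imwrite(f"pics/{n}.png",cv2.cvtColor(f,cv2.COLOR_RGB2BGR))
E
python3 - <<'E'
from h import *
for n in("top","scene"):
    f,P=cam(n);save(n,f);np.save(n+".npy",P)
print(read_state())
E
```

```text
{'time_s': 0.1, 'joint_pos': array([ 6.91919035e+01,  1.58720346e+01, -1.58836366e+00,  7.26483949e+01,
        1.24692508e-03,  8.40771652e+01]), 'dq': array([ 0.00473623, -0.02753022,  0.14256371, -0.16652832, -0.00780773,
        0.05904909]), 'tau': array([ 5.31639228e-05, -4.46711218e+01,  2.96128142e+01,  8.50315962e-03,
       -1.15862049e-04,  7.65056029e-06]), 'tool_pos': array([0.16027368, 0.60333183, 0.1942051 ]), 'tool_rot': array([[-9.66442109e-01,  2.56883566e-01, -6.94870818e-04],
       [ 2.56884413e-01,  9.66440518e-01, -1.76721912e-03],
       [ 2.17581763e-04, -1.88641646e-03, -9.99998197e-01]]), 'contact_force': array([ 0.07914654, -1.06573893,  0.93331691]), 'torque': array([-0.06331138, -0.01888036,  0.02257567]), 'grasp_force': 0.0, 'gripper_width': 0.08521789743659801}
```

View pics/top.png

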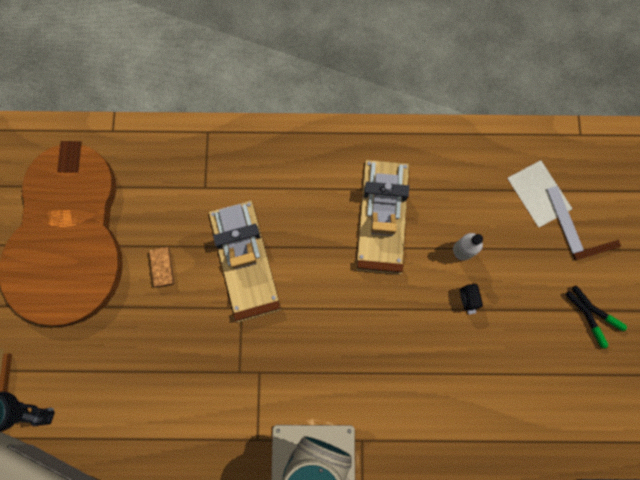

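View pics/scene.png

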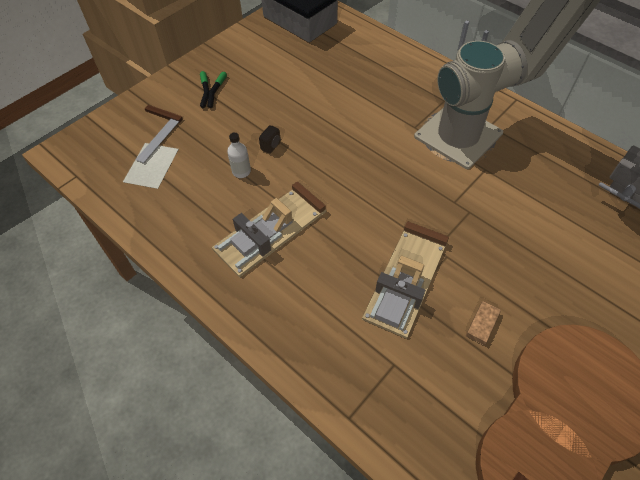

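The right station (jaw at px 384,226, bridge at 386,190, fence at 380,266) is still forward. The left one (jaw at 242,256, bridge at 236,236) is set. Next I'll measure the right station.

Run:
```python
from h import *
P=np.load("top.npy")
for nm,(u0,u1,v0,v1) in dict(R=(345,420,150,280),L=(200,290,195,325)).items():
    Q=P[v0:v1,u0:u1].reshape(-1,3)
    for lab,a,b in(("base",.009,.019),("fence",.029,.038),("bridge",.064,.0705),("jawtop",.0705,.076),("pin",.077,.1)):
        q=Q[(Q[:,2]>a)&(Q[:,2]<b)]
        if len(q)>3:
            (c,s,an)=cv2.minAreaRect((q[:,:2]*1000).astype(np.float32))
            print(nm,lab,len(q),q.mean(0).round(4),"rect",np.round(c,1),np.round(s,1),round(an,1))
for nm,(u0,u1,v0,v1) in dict(glue=(450,490,228,265),tape=(455,490,280,315)).items():
    Q=P[v0:v1,u0:u1].reshape(-1,3);q=Q[Q[:,2]>.015];print(nm,q.min(0).round(3),q.max(0).round(3))
f,_=cam("top");save("topR",cv2.resize(f[140:290,290:490],None,fx=4,fy=4))
```

```text
R base 2157 [ 0.629  -0.1796  0.0142] rect [ 658.6 -186.2] [193.2 364.7] 88.3
R fence 585 [ 0.5932 -0.1776  0.0335] rect [ 642.1 -182.9] [119.3 295.9] 84.8
R bridge 406 [ 0.6829 -0.1861  0.0677] rect [ 657.7 -183.6] [116.  131.8] 84.4
R jawtop 215 [ 0.652  -0.1844  0.0726] rect [ 657.1 -183.7] [113.8 130.5] 85.0
R pin 48 [ 0.6877 -0.186   0.0893] rect [ 653.8 -189.7] [ 48.  118.8] 74.2
L base 2344 [0.4891 0.1795 0.0143] rect [521.3 193.7] [336.1 237.2] 0.3
L fence 644 [0.489  0.179  0.0338] rect [519.7 189.2] [299.5 120. ] 16.0
L bridge 371 [0.5682 0.2053 0.0676] rect [549.2 198.4] [ 96.6 115.7] 16.2
L jawtop 267 [0.5442 0.1971 0.0726] rect [548.8 196.4] [ 95.  112.7] 16.2
L pin 39 [0.5595 0.2003 0.0801] rect [540.8 204.9] [90.  50.5] 29.2
glue [ 0.526 -0.425  0.015] [ 0.583 -0.369  0.157]
tape [ 0.385 -0.43   0.015] [ 0.457 -0.379  0.069]
```

View pics/topR.png

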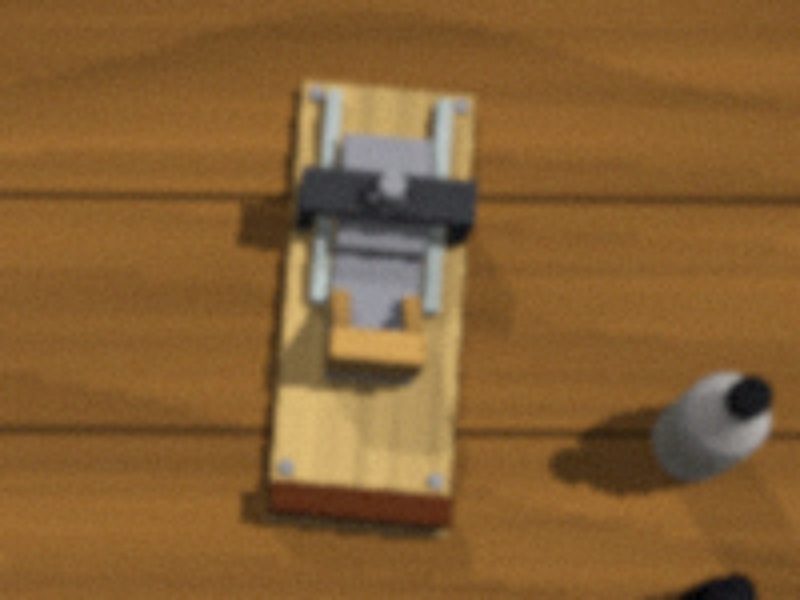

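Request:
step_arm(targets=[-1,0.049,-0.097,0,0,0,0.0055,-1,0.049,-0.097,0,0,0,0.0055,-1,0.049,-0.097,0,0,0,0.0055,-1,0.049,-0.097,0,0,0,0.0055,-1,0.049,-0.097,0,0,0,0.0055])

```text
time_s: 0.78
tool_pos: [0.2588, 0.4085, 0.1949]
tool_rot: [[-0.977, 0.214, -0.0], [0.214, 0.977, -0.0], [0.0, -0.0, -1.0]]
contact_force: [0.6, -0.1, 0.2]
gripper_width: 0.0002
grasp_force: 0.0
```

Request:
step_arm(targets=[-1,0.049,-0.097,0,0,0,0.0055,-1,0.049,-0.097,0,0,0,0.0055,-1,0.049,-0.097,0,0,0,0.0055,-1,0.049,-0.097,0,0,0,0.0055,-1,0.049,-0.097,0,0,0,0.0055])

```text
time_s: 1.4
tool_pos: [0.3568, 0.2147, 0.1951]
tool_rot: [[-0.985, 0.172, 0.0], [0.172, 0.985, 0.0], [-0.0, 0.0, -1.0]]
contact_force: [1.4, 0.4, 0.0]
gripper_width: 0.0003
grasp_force: 0.0
```

Request:
step_arm(targets=[-1,0.049,-0.097,0,0,0,0.0055,-1,0.049,-0.097,0,0,0,0.0055,-1,0.049,-0.097,0,0,0,0.0055,-1,0.049,-0.097,0,0,0,0.0055,-1,0.049,-0.097,0,0,0,0.0055])

```text
time_s: 2.02
tool_pos: [0.4548, 0.0207, 0.195]
tool_rot: [[-0.992, 0.13, -0.0], [0.13, 0.992, 0.0], [0.0, 0.0, -1.0]]
contact_force: [0.7, -0.1, -0.0]
gripper_width: -0.0
grasp_force: 0.0
```

Request:
step_arm(targets=[-1,0.049,-0.097,0,0,0,0.0055,-1,0.049,-0.097,0,0,0,0.0055,-1,0.049,-0.097,0,0,0,0.0055,-1,0.049,-0.097,0,0,0,0.0055,-1,0,0,0,0,0,0.0055])

```text
time_s: 2.65
tool_pos: [0.534, -0.1356, 0.1947]
tool_rot: [[-0.996, 0.09, 0.0], [0.09, 0.996, -0.0], [-0.0, -0.0, -1.0]]
contact_force: [-0.2, -0.0, -0.0]
gripper_width: 0.0001
grasp_force: 0.0
```

Request:
step_arm(targets=[-1,0.02,-0.05,0,0,0,0,-1,0.02,-0.047,0,0,0,0,-1,0,0,-0.05,0,0,0,-1,0,0,-0.05,0,0,0,-1,0,0,0,0,0,0])

```text
time_s: 3.28
tool_pos: [0.5476, -0.1717, 0.1535]
tool_rot: [[-0.996, 0.087, -0.004], [0.087, 0.996, 0.001], [0.004, 0.001, -1.0]]
contact_force: [-0.1, 0.2, 0.7]
gripper_width: 0.0
grasp_force: 0.0
```

Run:
```python
from h import *
f,P=cam("wrist");save("w1",f);np.save("w1.npy",P)
s=read_state();print(s["tool_pos"])
Q=P.reshape(-1,3);Q=Q[(Q[:,0]>.47)&(Q[:,0]<.75)&(abs(Q[:,1]+.18)<.08)]
q=Q[(Q[:,2]>.0695)&(Q[:,2]<.076)]
print(len(q),q.min(0),q.max(0),cv2.minAreaRect((q[:,:2]*1000).astype(np.float32)))
```

```text
[ 0.54851381 -0.17196117  0.15472324]
877 [ 0.59338355 -0.2140719   0.06950883] [ 0.72492779 -0.14961469  0.07562005] ((659.6702880859375, -186.69857788085938), (63.7787971496582, 129.1474609375), 84.51520538330078)
```

View pics/w1.png

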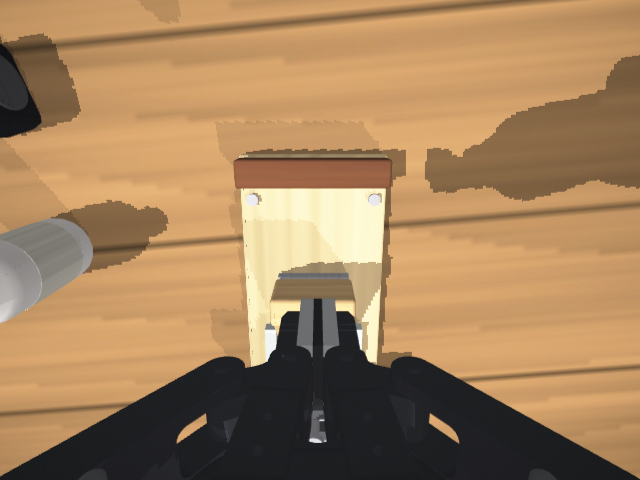

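The jaw (top edge around px 312,290) is centred under the shut fingers, and its front face is at x≈0.592. The wrist camera sits on the fence side, clear of the pin. Now I'll lower in front of the jaw.

Request:
step_arm(targets=[-1,0,0,-0.08,0,0,0,-1,0,-0.003,-0.08,0,0,0,-1,0,0,-0.06,0,0,0,-1,0,0,-0.04,0,0,0,-1,0,0,0,0,0,0])

```text
time_s: 3.95
tool_pos: [0.5485, -0.173, 0.0508]
tool_rot: [[-0.996, 0.087, -0.001], [0.087, 0.996, 0.001], [0.001, 0.0, -1.0]]
contact_force: [-1.0, 0.9, 0.6]
gripper_width: 0.0003
grasp_force: 0.0
```

Request:
step_arm(targets=[-1,0.02,-0.0018,0,0,0,0,-1,0.02,-0.0018,0,0,0,0,-1,0.02,-0.0018,0,0,0,0,-1,0.02,-0.0018,0,0,0,0,-1,0,0,0,0,0,0])

```text
time_s: 4.58
tool_pos: [0.5819, -0.1762, 0.0514]
tool_rot: [[-0.996, 0.087, 0.001], [0.087, 0.996, -0.0], [-0.001, -0.0, -1.0]]
contact_force: [0.5, -0.0, -0.3]
gripper_width: -0.0001
grasp_force: 0.0
```

Request:
step_arm(targets=[-1,0.02,-0.0018,0,0,0,0,-1,0.02,-0.0018,0,0,0,0,-1,0.02,-0.0018,0,0,0,0,-1,0.02,-0.0018,0,0,0,0,-1,0,0,0,0,0,0])

```text
time_s: 5.2
tool_pos: [0.6138, -0.1791, 0.0513]
tool_rot: [[-0.996, 0.087, 0.001], [0.087, 0.996, -0.0], [-0.001, -0.0, -1.0]]
contact_force: [-0.1, -0.7, 0.2]
gripper_width: 0.0004
grasp_force: 0.0
```

No force is showing where I expected contact, so I'll take a look.

Run:
```python
from h import *
f,P=cam("scene");f2,P2=cam("top");f3,_=cam("wrist")
a=cv2.resize(f[170:290,190:350],(400,300));b=cv2.resize(f2[140:290,290:490],(400,300));c=cv2.resize(f3,(400,300))
save("m1",np.vstack([np.hstack([a,b]),np.hstack([c,c*0])]))
s=read_state();print(s["tool_pos"],s["contact_force"],s["tau"])
```

```text
[ 0.61266442 -0.17882357  0.05108541] [-1.76553253 -0.08558266  0.69604299] [ 2.51523207e-02 -4.77955055e+01  2.64436144e+01 -2.21129222e-02
  9.96939852e-04  9.83252153e-05]
```

View pics/m1.png

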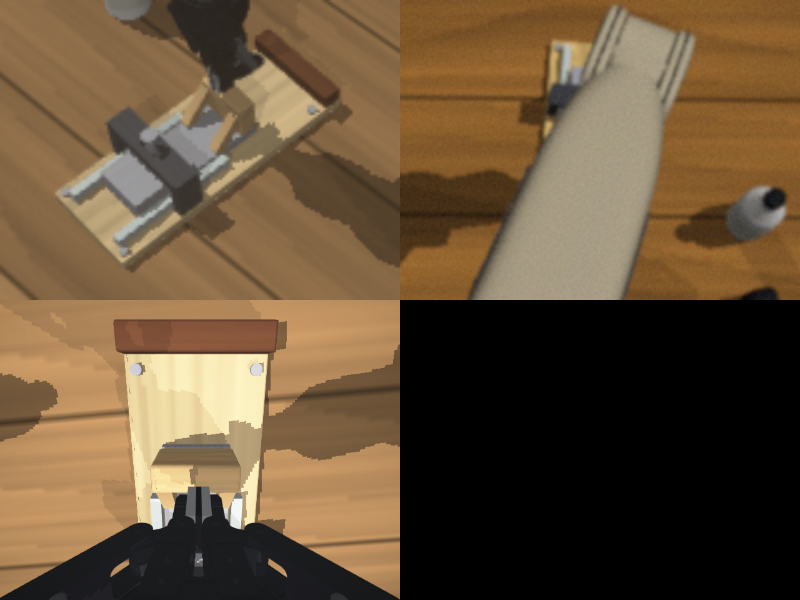

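Run:
```python
from h import *
c=imaging.read_camera("wrist");s=read_state()
T=np.array(c["T_tool_cam"]);R=np.array(s["tool_rot"]);print((R@T[:3,3]+s["tool_pos"]).round(3),(R@T[:3,:3]).round(2))
f,P=cam("wrist")
for u in(280,317,355):
  for v in range(520 if 0 else 440,839,1):
    pass
  print(u,[(v,*P[v,u].round(3).tolist()) for v in range(560//2+20,478,10)])
f,P=cam("scene");save("m2",cv2.resize(f[170:290,190:350],(800,600),interpolation=cv2.INTER_CUBIC))
Q=P.reshape(-1,3)
for lab,a,b in(("jawtop",.0705,.078),("pin",.084,.1)):
  q=Q[(Q[:,0]>.57)&(Q[:,0]<.75)&(abs(Q[:,1]+.18)<.05)&(Q[:,2]>a)&(Q[:,2]<b)];print(lab,len(q),q.min(0),q.max(0))
```

```text
[ 0.538 -0.174  0.231] [[ 0.09  0.95  0.3 ]
 [ 1.   -0.08 -0.03]
 [ 0.    0.3  -0.95]]
280 [(300, 0.611, -0.197, 0.073), (310, 0.632, -0.202, 0.041), (320, 0.637, -0.202, 0.043), (330, 0.606, -0.193, 0.109), (340, 0.605, -0.192, 0.116), (350, 0.601, -0.19, 0.129), (360, 0.601, -0.19, 0.134), (370, 0.602, -0.19, 0.138), (380, 0.601, -0.189, 0.144), (390, 0.596, -0.187, 0.154), (400, 0.596, -0.187, 0.157), (410, 0.596, -0.187, 0.161), (420, 0.597, -0.187, 0.163), (430, 0.596, -0.186, 0.167), (440, 0.597, -0.186, 0.169), (450, 0.597, -0.186, 0.171), (460, 0.596, -0.186, 0.174), (470, 0.596, -0.185, 0.177)]
317 [(300, 0.603, -0.179, 0.093), (310, 0.603, -0.179, 0.102), (320, 0.603, -0.179, 0.109), (330, 0.603, -0.179, 0.115), (340, 0.603, -0.179, 0.123), (350, 0.605, -0.18, 0.125), (360, 0.608, -0.18, 0.126), (370, 0.612, -0.18, 0.126), (380, 0.616, -0.18, 0.125), (390, 0.618, -0.181, 0.127), (400, 0.623, -0.181, 0.126), (410, 0.699, -0.188, 0.04), (420, nan, nan, nan), (430, 0.696, -0.188, 0.059), (440, 0.695, -0.188, 0.067), (450, 0.603, -0.179, 0.165), (460, 0.603, -0.179, 0.167), (470, 0.603, -0.179, 0.17)]
355 [(300, 0.614, -0.164, 0.073), (310, 0.624, -0.163, 0.064), (320, 0.635, -0.163, 0.052), (330, 0.608, -0.166, 0.109), (340, 0.608, -0.167, 0.115), (350, 0.602, -0.168, 0.13), (360, 0.603, -0.169, 0.134), (370, 0.603, -0.169, 0.139), (380, 0.603, -0.169, 0.143), (390, 0.598, -0.17, 0.154), (400, 0.597, -0.17, 0.159), (410, 0.598, -0.171, 0.161), (420, 0.598, -0.171, 0.164), (430, 0.597, -0.171, 0.167), (440, 0.598, -0.171, 0.168), (450, 0.597, -0.172, 0.172), (460, 0.597, -0.172, 0.174), (470, 0.597, -0.172, 0.176)]
jawtop 50 [ 0.59924227 -0.22479504  0.07050391] [ 0.72854385 -0.13717792  0.07600162]
pin 58 [ 0.60828956 -0.1963983   0.08416687] [ 0.71946723 -0.16534316  0.09995375]
```

View pics/m2.png

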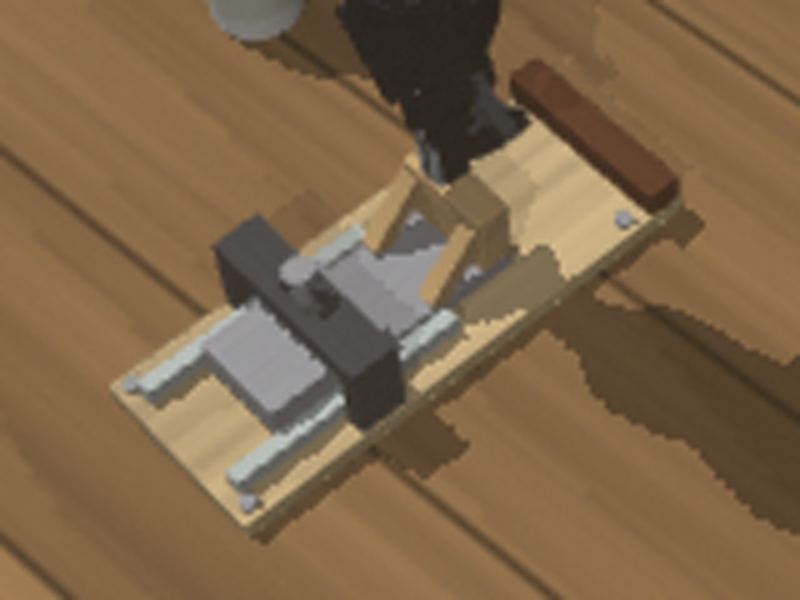

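Run:
```python
from h import *
print(read_state()["tool_pos"],read_state()["gripper_width"])
f,P=cam("wrist")
W=np.load("w1.npy")
for u in(306,312,328):
  print(u,[(v,*P[v,u].round(3).tolist()) for v in range(272,312,4)])
  print(" w1",[(v,*W[v,u].round(3).tolist()) for v in range(272,330,4)])
save("w2",cv2.resize(f[240:390,220:420],(800,600),interpolation=cv2.INTER_CUBIC))
```

```text
[ 0.61260692 -0.17885824  0.05115645] 0.00027581649311541777
306 [(272, 0.599, -0.184, 0.072), (276, 0.601, -0.184, 0.072), (280, 0.603, -0.184, 0.073), (284, 0.604, -0.184, 0.074), (288, 0.607, -0.185, 0.073), (292, 0.608, -0.185, 0.074), (296, 0.61, -0.185, 0.073), (300, 0.603, -0.184, 0.093), (304, 0.602, -0.184, 0.097), (308, 0.602, -0.183, 0.102)]
 w1 [(272, 0.596, -0.187, 0.014), (276, 0.596, -0.187, 0.025), (280, 0.596, -0.186, 0.033), (284, 0.595, -0.186, 0.042), (288, 0.595, -0.186, 0.051), (292, 0.596, -0.186, 0.057), (296, 0.596, -0.186, 0.065), (300, 0.538, -0.177, 0.195), (304, 0.538, -0.176, 0.2), (308, 0.538, -0.176, 0.203), (312, 0.537, -0.176, 0.207), (316, 0.538, -0.176, 0.209), (320, 0.537, -0.176, 0.213), (324, 0.538, -0.176, 0.215), (328, 0.538, -0.176, 0.218)]
312 [(272, 0.599, -0.181, 0.073), (276, 0.601, -0.181, 0.073), (280, 0.603, -0.182, 0.072), (284, 0.605, -0.182, 0.072), (288, 0.607, -0.182, 0.072), (292, 0.609, -0.182, 0.073), (296, 0.61, -0.182, 0.073), (300, 0.603, -0.181, 0.094), (304, 0.602, -0.181, 0.097), (308, 0.603, -0.181, 0.1)]
 w1 [(272, 0.59
[... 454 characters left out ...]
, (276, 0.602, -0.175, 0.072), (280, 0.604, -0.175, 0.073), (284, 0.605, -0.175, 0.073), (288, 0.607, -0.175, 0.073), (292, 0.609, -0.175, 0.073), (296, 0.611, -0.175, 0.073), (300, 0.603, -0.175, 0.094), (304, 0.603, -0.175, 0.097), (308, 0.603, -0.175, 0.101)]
 w1 [(272, 0.597, -0.168, 0.015), (276, 0.597, -0.168, 0.024), (280, 0.597, -0.168, 0.033), (284, 0.597, -0.168, 0.042), (288, 0.597, -0.169, 0.05), (292, 0.598, -0.169, 0.057), (296, 0.597, -0.169, 0.065), (300, 0.539, -0.168, 0.194), (304, 0.539, -0.168, 0.199), (308, 0.539, -0.168, 0.202), (312, 0.538, -0.168, 0.206), (316, 0.538, -0.168, 0.21), (320, 0.539, -0.168, 0.211), (324, 0.539, -0.169, 0.214), (328, 0.539, -0.169, 0.216)]
```

View pics/w2.png

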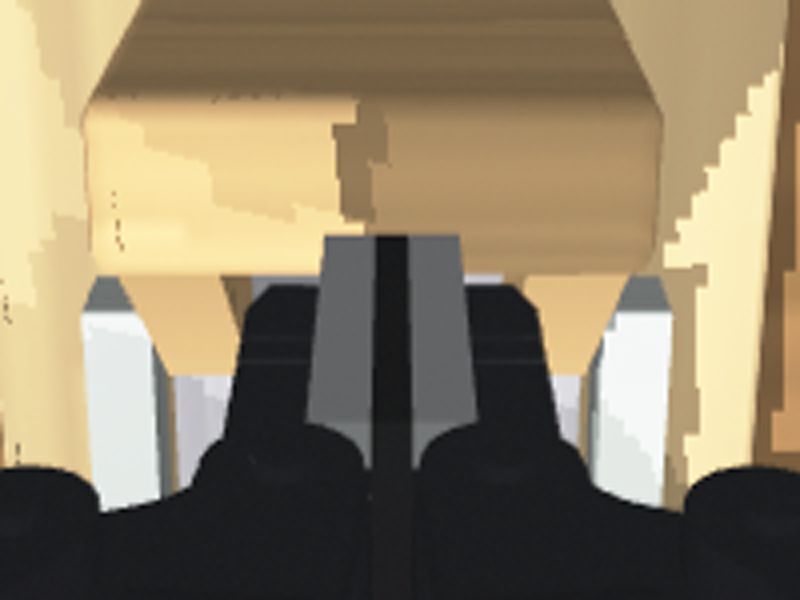

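The fingertips actually end at z≈0.091, about 40 mm short of the reported TCP. They passed over the jaw without touching it: its top edge (px ~390,230 in the crop) is still below them and it hasn't moved. I'll back off and come in 40 mm lower. The body will then be at about 0.087, which clears the fence, jaw and bridge.

Request:
step_arm(targets=[-1,-0.05,0.0045,0,0,0,0,-1,-0.05,0.0045,0,0,0,0,-1,-0.05,0.0045,0,0,0,0,-1,-0.005,0,0,0,0,0,-1,0,0,0,0,0,0])

```text
time_s: 6.18
tool_pos: [0.5516, -0.1738, 0.0515]
tool_rot: [[-0.996, 0.087, 0.001], [0.087, 0.996, -0.0], [-0.001, -0.0, -1.0]]
contact_force: [0.7, -0.2, 0.3]
gripper_width: -0.0001
grasp_force: 0.0
```

Request:
step_arm(targets=[-1,0,0,-0.03,0,0,0,-1,0,0,-0.03,0,0,0,-1,0,0,-0.02,0,0,0,-1,0,0,-0.0175,0,0,0,-1,0,0,0,0,0,0])

```text
time_s: 6.8
tool_pos: [0.5503, -0.1732, 0.0113]
tool_rot: [[-0.996, 0.087, -0.001], [0.087, 0.996, 0.001], [0.002, 0.001, -1.0]]
contact_force: [-0.7, 0.1, 0.7]
gripper_width: 0.0
grasp_force: 0.0
```

Run:
```python
from h import *
f,P=cam("wrist");s=read_state();print(s["tool_pos"],s["contact_force"])
print([(v,*P[v,312].round(3).tolist()) for v in range(240,345,6)])
```

```text
[ 0.55073262 -0.17343902  0.01183034] [0.49496935 0.11324196 0.33673659]
[(240, 0.528, -0.175, 0.016), (246, 0.531, -0.175, 0.014), (252, 0.534, -0.176, 0.015), (258, 0.537, -0.176, 0.014), (264, 0.54, -0.176, 0.015), (270, 0.543, -0.177, 0.014), (276, 0.546, -0.177, 0.015), (282, 0.549, -0.177, 0.015), (288, 0.553, -0.177, 0.015), (294, 0.556, -0.178, 0.013), (300, 0.541, -0.176, 0.053), (306, 0.54, -0.176, 0.059), (312, 0.541, -0.176, 0.062), (318, 0.54, -0.176, 0.069), (324, 0.54, -0.176, 0.073), (330, 0.54, -0.175, 0.077), (336, 0.541, -0.175, 0.08), (342, 0.54, -0.175, 0.084)]
```

Tips are at z≈0.052 in front of the jaw. Pushing.

Request:
step_arm(targets=[-1,0.03,-0.0026,0,0,0,0,-1,0.03,-0.0026,0,0,0,0,-1,0.03,-0.0026,0,0,0,0,-1,0.015,-0.0013,0,0,0,0,-1,0,0,0,0,0,0])

```text
time_s: 7.48
tool_pos: [0.5911, -0.1771, 0.0119]
tool_rot: [[-0.996, 0.087, -0.005], [0.087, 0.996, -0.0], [0.005, -0.001, -1.0]]
contact_force: [-6.0, -0.7, 3.3]
gripper_width: -0.0
grasp_force: 2.9
```

Request:
step_arm(targets=[-1,0.03,-0.0026,0,0,0,0,-1,0.03,-0.0026,0,0,0,0,-1,0.03,-0.0026,0,0,0,0,-1,0.02,-0.0017,0,0,0,0,-1,0,0,0,0,0,0])

```text
time_s: 8.1
tool_pos: [0.6339, -0.1807, 0.0116]
tool_rot: [[-0.996, 0.087, -0.008], [0.087, 0.996, 0.0], [0.008, -0.0, -1.0]]
contact_force: [-9.2, -0.3, 5.6]
gripper_width: 0.0002
grasp_force: 4.3
```

Run:
```python
from h import *
f,P=cam("scene");save("m3",cv2.resize(f[170:290,190:350],(800,600),interpolation=cv2.INTER_CUBIC))
Q=P.reshape(-1,3);q=Q[(np.hypot(Q[:,0]-.706,Q[:,1]+.189)<.012)&(Q[:,2]>.07)];print(len(q),np.sort(q[:,2])[-8:])
print(read_state()["tool_pos"],read_state()["contact_force"])
```

```text
36 [0.07752087 0.07754079 0.07789172 0.07808609 0.07816257 0.07874555
 0.07966372 0.08195993]
[ 0.63359465 -0.18067966  0.01158514] [-9.39755157 -0.06734482  5.77479687]
```

View pics/m3.png

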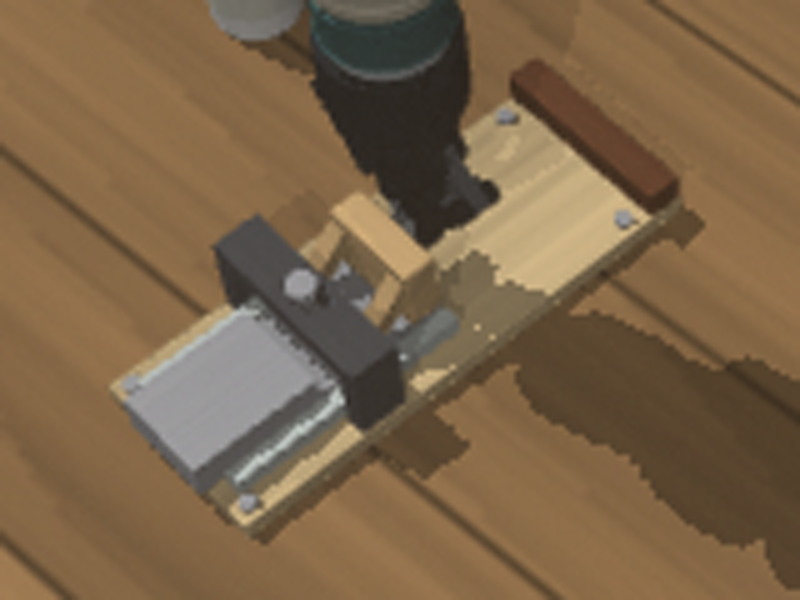

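The pin has dropped: its head (px 300,285) is down at about 0.079, and the jaw is back against the fingertips. Next I'll release slowly, retreat and rise clear.

Request:
step_arm(targets=[-1,-0.015,0.0013,0,0,0,0,-1,-0.015,0.0013,0,0,0,0,-1,-0.03,0.0026,0,0,0,0,-1,-0.05,0.0044,0,0,0,0,-1,-0.03,0.0026,0,0,0,0])

```text
time_s: 8.78
tool_pos: [0.581, -0.1761, 0.0124]
tool_rot: [[-0.996, 0.087, 0.001], [0.087, 0.996, -0.0], [-0.001, 0.0, -1.0]]
contact_force: [0.8, -0.7, 0.2]
gripper_width: -0.0003
grasp_force: 0.0
```

Request:
step_arm(targets=[-1,0,0,0.05,0,0,0,-1,0,0,0.1,0,0,0,-1,0,0,0.1,0,0,0,-1,0,0,0.1,0,0,0,-1,0,0,0,0,0,0])

```text
time_s: 9.4
tool_pos: [0.5849, -0.1776, 0.1571]
tool_rot: [[-0.996, 0.087, 0.009], [0.087, 0.996, -0.004], [-0.01, -0.003, -1.0]]
contact_force: [1.1, -0.2, -0.7]
gripper_width: 0.0002
grasp_force: 0.0
```

Request:
step_arm(targets=[-1,-0.05,0.1,0,0,0,0,-1,-0.05,0.1,0,0,0,0,-1,-0.05,0.1,0,0,0,0,-1,-0.05,0.1,0,0,0,0,-1,0,0,0,0,0,0])

```text
time_s: 10.02
tool_pos: [0.4987, -0.0138, 0.1511]
tool_rot: [[-0.997, 0.083, -0.002], [0.083, 0.997, 0.001], [0.002, 0.001, -1.0]]
contact_force: [0.6, 1.2, 0.3]
gripper_width: 0.0
grasp_force: 0.0
```

Run:
```python
from h import *
f,P=cam("scene");f2,P2=cam("top")
save("m4",np.hstack([cv2.resize(f[130:370,150:470],(400,300)),cv2.resize(f2[140:330,190:490],(400,300))]))
Q=P.reshape(-1,3);q=Q[(np.hypot(Q[:,0]-.706,Q[:,1]+.189)<.012)&(Q[:,2]>.07)];print("pin",np.sort(q[:,2])[-6:])
Q=P2.reshape(-1,3);q=Q[(Q[:,0]>.56)&(Q[:,0]<.685)&(abs(Q[:,1]+.182)<.02)&(Q[:,2]>.069)&(Q[:,2]<.078)];print("jaw",len(q),np.sort(q[:,0])[[2,5,10]])
print(read_state()["tool_pos"],read_state()["contact_force"])
```

```text
pin [0.07729396 0.07845915 0.07872798 0.07899185 0.08089302 0.08476453]
jaw 97 [0.62805095 0.62829949 0.63055374]
[ 0.50103346 -0.01593622  0.15176381] [ 0.64248014 -0.93125003 -0.62983886]
```

View pics/m4.png

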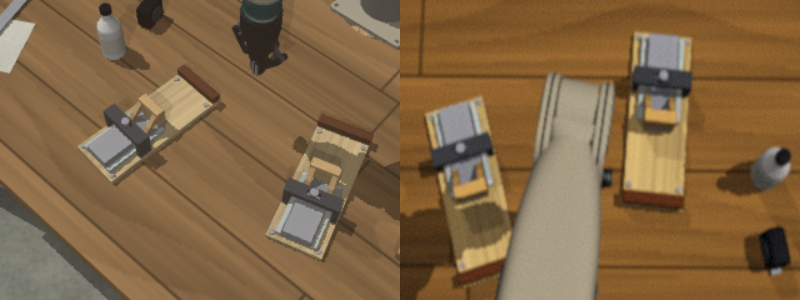

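Both jaws are now set alike: the right one's face is at x≈0.628 (about 35 mm of travel) with its pin down. The glue bottle and tape haven't moved, and the arm is clear.

```bash
python3 -c "
from cell import close_job;print(close_job())"
```

```text
the job is handed in; nothing more can be done
None
```

The forward jaw is now latched behind its drop pin at about 35 mm of travel, like the other one; the arm touched nothing else, and the job is handed in.

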